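# Right the tipped battery module, then hold the tester at its third click

## Task

Stand the fallen battery module upright on its yellow-framed pad in the test lane and let go of it, leaving the three standing modules where they are. Then grip the red spring-return knob of the grey tester and turn it clockwise, counting the clicks, to the third click (the three yellow dots) without going past it. Finish while still gripping the knob and holding it there: let go and it springs back to zero.

Things in the scene. Friction and masses are not known exactly. Their poses are not given: they have to be found in the camera images.
- fallen: tipped battery module: blue box 40 x 40 x 80 mm tall, 0.14 to 0.26 kg, black band and two flat terminals at the top, aluminium band at the foot. Origin: centre of its foot face; z axis from foot to top. It starts lying on a flat side on the lane plate, roughly along it, foot towards the yellow-framed pad, top away (z axis near the lane's +x). Rocks upright by itself from a tilt under 25 degrees
- pad (a point): centre of the brass pad with yellow frame (46 mm square, 58 mm over the frame, flush) where the fallen module belongs, on the top face of the lane plate (8 mm above the table); x axis along the lane, z up
- lane: fixed flat steel plate, the test lane: 505 x 90 x 8 mm, no kerbs; origin on the table directly below the pad's centre; x axis along the lane; the plate reaches from x = -115 to +390 mm. It lies roughly across in front of the robot (x axis roughly to the robot's left)
- module_a: standing module, same make and size as the fallen one, 40 x 40 x 80 mm, origin at centre of underside, on the lane 85 mm from the pad on the side away from the fallen module; leave it
- module_b: standing module, same make, origin at centre of underside, on the lane about 275 or 350 mm from the pad (changes places with module_c), beyond the fallen module's top end; leave it
- module_c: standing module, same make, origin at centre of underside, on the lane about 350 or 275 mm from the pad (changes places with module_b); leave it
- tester: fixed grey box 120 x 120 x 50 mm high with the knob on top; origin at centre of underside, z up. Dial marks on its black top: a white bar at zero (on the box's -x side), then at each click of 24 degrees clockwise one white dot, two white dots, three yellow dots, then two single red dots
- selector_grip (a point): point on the knob's vertical axis, 87 mm above the table, at grip height; turns with the knob, z up. Knob: black disc, diameter 52 mm, its top 64 mm above the table; on it a red upright grip bar 50 mm long (along this point's x), 14 mm thick (along its y), its top 96 mm above the table; a white line on the bar's -x half is the pointer
- selector (a joint): knob angle, rad: 0 at rest on its zero stop, growing clockwise seen from above. Clicks at 0.419, 0.838, 1.257 (third), 1.676; end stop 2.09. A spring (0.06 N m at zero, 0.1 N m at the third click) always returns it to zero when let go; the clicks add a ripple of +-0.05 N m: torque rises before a click, falls into it and on the click is the spring's alone
Things that resemble listed ones, but are neither listed nor needed, are in the scene too. What is shaped like the module_b but green is not meant.

How it is judged:
On the way, in this order (a step that is already met when the one before it is completed fails the run):
1. the fallen module stands on its pad, let go, while the knob is still at zero (angle between fallen's own z axis and vertical below 0.12 rad and distance between fallen and pad below 0.015 m and contact force between the fingers and fallen below 0.1 N and linear speed of fallen below 0.02 m/s and value of joint selector below 0.2 rad), for 0.2 s.
2. the knob is held steady by the fingers at its third click (value of joint selector between 1.117 and 1.397 rad and velocity of joint selector between -0.1 and 0.1 rad/s and contact force between the fingers and tester above 1 N), for 0.3 s.
At the end, for the whole second after the job is handed in: The fallen module stands upright (within 7 degrees), centre of its foot within 15 mm of the pad's centre, released and at rest; the three others stand within 20 mm of where they stood; the fingers press on the knob (over 1 N) and hold it still at the third click, 1.257 +- 0.14 rad (all of step 2 and angle between each of fallen, module_a, module_b, module_c's own z axis and vertical below 0.12 rad and distance between fallen and pad below 0.015 m and contact force between the fingers and fallen below 0.1 N and linear speed of fallen below 0.02 m/s and distance of each of module_a, module_b, module_c from where it was at the start of the episode below 0.02 m); the arm keeps its last pose, push and grip.
It fails at once if a standing module is knocked or shifted by more than 20 mm (angle between any of module_a, module_b, module_c's own z axis and vertical above 0.3 rad or distance of any of module_a, module_b, module_c from where it was at the start of the episode above 0.02 m).
It fails at once if the knob is turned past the third click (value of joint selector above 1.507 rad).
It also fails if it takes over 61 s, if anything falls off the work surface, if the arm or the gripper's body presses on something with over 40 N, if the wrist force passes 120 N, or if a joint passes its speed limit or range.

## Robot

A 6-joint arm with a two-finger parallel gripper is mounted at the origin on the work surface. World frame = base frame: x ahead of the robot, y to its left, z up, the work surface at z = 0. Lengths are in m, angles in rad, forces in N, time in s.
With the tool pointing down it reaches from about 0.275 to 0.975 m from the base axis. Payload 8.4 kg.
Tool frame: the origin (TCP) lies midway between the tips of the shut fingers; the grasp point (between the pads) lies 19 mm behind it; z points along the fingers, y is the line along which they close (so a half turn about z gives the same grasp; the last joint's range is limited). The gripper opens to 92 mm and grips with 3 to 60 N. Pads are 20 mm wide; open, the fingers measure 128 mm over their backs; the gripper's body (75 mm by 189 mm) begins 69 mm behind the grasp point.
Start: joints at [1.329, 0.353, 1.633, -0, 1.155, -0.002], TCP at [0.148, 0.607, 0.215] pointing down, gripper open.
Joint ranges: [-2.63, 2.63], [-0.92, 2.1], [0.06, 2.66], [-1.3, 4.44], [0, 2.69], [-3.02, 3.02]. Speed limits (rad/s): [2.22, 2.22, 2.79, 3.14, 3.14, 3.14].

## Interface

Orientations are given as a unit quaternion [w, x, y, z].
In Python, from bench import env gives the robot as it stands.
- The arm moves only by the shell command python3 -m crank 'ROWS'. ROWS is JSON, a list of rows, each an object with "offset": the shift along the tool's x, y, z in cm, a list of three; "rotation": the turn, a rotation vector about the tool's x, y, z in rad, a list of three; "gripper": the opening, from 0 (shut) to 1 (fully open). A call has 1 to 5 rows; each row is the pose to reach, as a shift and turn from the pose commanded when the call began, along the tool's axes at that moment; what a row does not reach only later rows make up. A row lasts 1/8 s, in which the tool goes at most 62.5 mm and 10.7 degrees, less where a joint would pass 70% of its speed; a pose out of reach is approached as far as the arm can. A call with a gripper value outside its range is refused whole. The fingers move at their own pace and stop on an object; the grip force is fixed at half the most. Time passes only in rows, so rows that repeat a pose let the fingers close. It gives the time, the measured TCP pose, the force, the opening and the grip force at its end, in the units of the state.
- env.read_state(): the state, without advancing time (a new reading comes with each control period).
- env.capture(name): name is "scene" or "side" or "wrist"; returns a dict with "image" (384x512x3 uint8, red, green, blue), "range_z" (384x512 float32, m along the optical axis (not along the pixel's ray), 0 where there is no reading), "vfov" (degrees; the focal length in pixels is half the picture's height over the tangent of half this angle, whatever the lens; pixels are square), "cx", "cy" (the principal point, pixels), "R" (3x3) and "t" (3): a world point X has camera coordinates R X + t. Camera axes: x right, y down, z forward; pixel columns grow to the right and rows downward; lengths in m; the calibration is good to about 2 mm. A picture is of the moment at which its call begins.
- env.sign_off(): hands the job in; it is judged then, once.
The state is a dict: "clock": time; "qpos": joint angles; "joint_vel": joint speeds; "joint_torque": joint torques, N m; "eef_pos": TCP position; "tcp_rot": TCP orientation; "wrist_force": force on the tool from outside, world axes, zero at the start; "wrist_torque": the same for the moment, N m; "finger_gap": finger opening in m; "grasp_force": force on a finger pad.
Only numpy, scipy, OpenCV 4.12 (cv2) and the standard library are available. Lean on these libraries where they do the work, as an engineer would, in place of code of your own. Each camera call takes 0.05 s, during which the arm holds its last target. There are 200 camera calls.

## Working session

There is one attempt and no reset: what is moved stays moved. The work goes in short steps, Python scripts to look and compute and a shell command to move; the robot and the scene stay as the last step left them, time stands still between calls to the robot, and variables do not carry over. Pictures are saved under pics/ and viewed, at most 10 in all, crops included, and the job is handed in when it is done.

```bash
ls; mkdir -p pics; cat > h.py <<'E'
import numpy as np, cv2
from bench import env
def cap(n,save=None):
    c=env.capture(n); c['f']=c['image'].shape[0]/2/np.tan(np.radians(c['vfov'])/2)
    if save: cv2.imwrite('pics/'+save,c['image'][:,:,::-1])
    return c
def ray(c,u,v,z):
    R,t=np.array(c['R']),np.array(c['t']); o=-R.T@t
    d=R.T@np.array([(u-c['cx'])/c['f'],(v-c['cy'])/c['f'],1]); return o+d*(z-o[2])/d[2]
def cloud(c):
    h,w=c['range_z'].shape; u,v=np.meshgrid(np.arange(w),np.arange(h)); Z=c['range_z']
    P=np.stack([(u-c['cx'])/c['f']*Z,(v-c['cy'])/c['f']*Z,Z],-1)
    return (P-np.array(c['t']))@np.array(c['R'])
E
python3 - <<'E'
from h import *
im=[cap(n)['image'] for n in('scene','side','wrist')]
for n,i in zip('abc',im): cv2.imwrite(f'pics/{n}0.png',i[:,:,::-1])
s=env.read_state(); print(s['eef_pos'],s['tcp_rot'],s['finger_gap'],s['clock'])
E
```

```text
pics
[0.14833248 0.60675078 0.21402419] [-7.46482934e-05  1.19608539e-01  9.92820980e-01 -5.42369706e-04] 0.09185356959122011 0.15
```

View pics/a0.png

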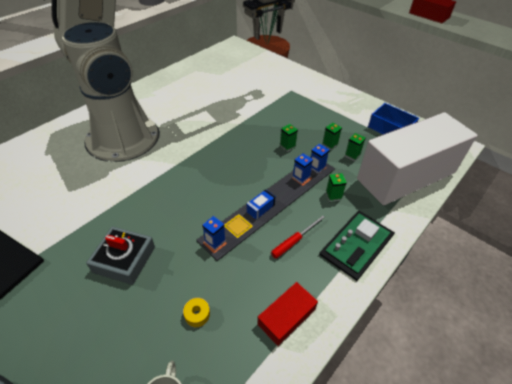

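View pics/b0.png

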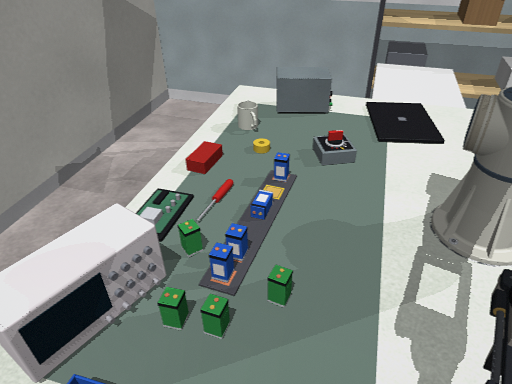

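Scene view: the fallen module is at (261,204), blue and lying with its label up. The pad is at (238,226) and the tester knob at (117,242). Module a is at (213,232), and b/c are at (303,167) and (319,155). Lookalikes are the four green boxes near (289,136), (332,133), (356,146) and (336,185), the red box (288,312), the red screwdriver (287,245) and the yellow ring (197,312). I choose the blue module lying beside the pad.

```bash
python3 - <<'E'
from h import *
out=[]
for n,boxes in (('scene',dict(pad=(222,213,255,240),fallen=(245,188,278,220),knob=(100,228,135,256),a=(200,214,226,250),bc=(288,140,332,182))),('side',dict(pad=(256,184,290,202),fallen=(246,186,276,222),knob=(322,126,350,148),a=(272,150,292,182),bc=(205,220,252,284)))):
    c=cap(n); P=cloud(c); H=cv2.cvtColor(c['image'],cv2.COLOR_RGB2HSV).astype(int); h,s,v=H[...,0],H[...,1],H[...,2]
    col=dict(y=(h>15)&(h<32)&(s>130)&(v>100),b=(h>100)&(h<130)&(s>110)&(v>50),r=((h<8)|(h>172))&(s>150)&(v>70))
    for k,(x0,y0,x1,y1) in boxes.items():
        m=np.zeros(h.shape,bool); m[y0:y1,x0:x1]=1
        m&=col['y' if k=='pad' else 'r' if k=='knob' else 'b']&(c['range_z']>0)
        Q=P[m]; vv,uu=np.nonzero(m)
        if k=='pad':
            r=cv2.minAreaRect(np.array([ray(c,a,b,.008)[:2] for a,b in zip(uu,vv)],np.float32)*1000); print(n,k,len(Q),Q.mean(0).round(3),r)
        else:
            zt=np.percentile(Q[:,2],97); T=Q[Q[:,2]>zt-.008]
            print(n,k,len(Q),'ztop',zt.round(3),T.mean(0).round(3),'all',cv2.minAreaRect((Q[:,:2]*1000).astype(np.float32)),'top',cv2.minAreaRect((T[:,:2]*1000).astype(np.float32)))
E
python3 - <<'E'
import cv2,sys
i=cv2.imread('pics/a0.png')[180:275,80:290]; cv2.imwrite('pics/a0c.png',cv2.resize(i,None,fx=3.5,fy=3.5,interpolation=2))
E
```

```text
scene pad 398 [ 0.579 -0.009  0.009] ((577.575439453125, -7.969184875488281), (63.533470153808594, 63.16633605957031), 85.46569061279297)
scene fallen 375 ztop 0.051 [0.588 0.081 0.049] all ((569.3992919921875, 93.96319580078125), (109.32830047607422, 74.69408416748047), 87.25751495361328) top ((585.0342407226562, 78.77142333984375), (80.01624298095703, 41.273983001708984), 86.12006378173828)
scene knob 182 ztop 0.098 [ 0.439 -0.288  0.095] all ((417.1585388183594, -280.29443359375), (67.81800842285156, 52.24578857421875), 33.84743118286133) top ((435.01690673828125, -287.7892761230469), (46.08849334716797, 13.671956062316895), 25.20087432861328)
scene a 410 ztop 0.091 [ 0.574 -0.094  0.089] all ((544.6246337890625, -69.1243667602539), (56.390926361083984, 128.65191650390625), 51.60976791381836) top ((572.4774169921875, -92.80154418945312), (41.02497863769531, 40.34920883178711), 89.7270736694336)
scene bc 600 ztop 0.091 [0.602 0.296 0.089] all ((575.050537109375, 345.61590576171875), (204.2224884033203, 108.02418518066406), 82.84872436523438) top ((601.1551513671875, 299.29989624023
[... 530 characters left out ...]
, -295.5126647949219), (87.06062316894531, 30.941112518310547), 55.11869812011719) top ((432.9853515625, -280.86431884765625), (45.0773811340332, 12.321724891662598), 18.312402725219727)
side a 248 ztop 0.087 [ 0.571 -0.088  0.085] all ((584.6402587890625, -160.21734619140625), (44.185272216796875, 196.45932006835938), 10.001067161560059) top ((572.2840576171875, -90.0474853515625), (39.04490280151367, 43.834842681884766), 1.1921545267105103)
side bc 989 ztop 0.088 [0.6   0.307 0.086] all ((605.4533081054688, 256.06097412109375), (62.33826446533203, 211.20465087890625), 5.759654998779297) top ((600.2485961914062, 302.2938232421875), (116.76670837402344, 41.31165313720703), 81.77950286865234)
```

View pics/a0c.png

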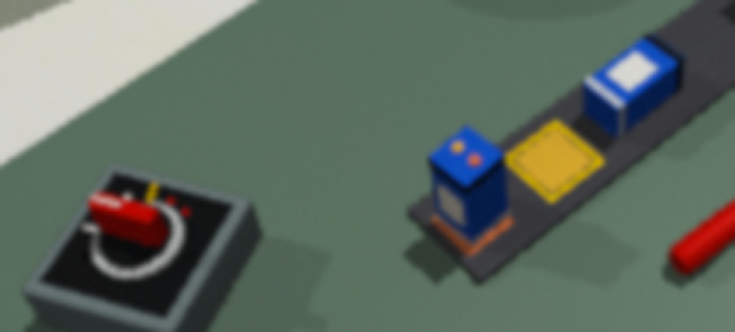

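Crop: the blue module lies with its foot (silver band) next to the yellow pad, and the tester's red bar has its white pointer at the zero mark. Measured heights and sizes match the description (pad 0.578,-0.007; fallen centre 0.586,0.083; lane direction about 86°; knob 0.434,-0.284).

```bash
cat > plan.py <<'E'
import sys,numpy as np
from scipy.spatial.transform import Rotation as Ro
from bench import env
def plan(grasp,closeyaw,tilt,quiet=0):
    "grasp point world, yaw(deg) of tool y, tilt(deg) about tool y; prints offset cm, rotvec"
    s=env.read_state(); q=s['tcp_rot']; R=Ro.from_quat([q[1],q[2],q[3],q[0]])
    a=np.radians(closeyaw); y=np.array([np.cos(a),np.sin(a),0]); z=np.array([0,0,-1.]); 
    T=Ro.from_matrix(np.c_[np.cross(y,z),y,z])*Ro.from_rotvec([0,np.radians(tilt),0])
    tcp=np.array(grasp)+.019*T.apply([0,0,1])
    print('off cm',(R.inv().apply(tcp-s['eef_pos'])*100).round(2),'rot',(R.inv()*T).as_rotvec().round(3),'t',round(s['clock'],2))
if __name__=='__main__':
    v=list(map(float,sys.argv[1:])); plan(v[:3],v[3],v[4])
E
python3 plan.py .575 .16 .30 -4 0
```

```text
off cm [-52.05 -33.29  -6.65] rot [-0.     0.     1.401] t 0.25
```

```bash
python3 -m crank '[{"offset":[0,0,-7],"rotation":[0,0,0],"gripper":1},{"offset":[-52,-33,-7],"rotation":[0,0,1.4],"gripper":1},{"offset":[-52,-33,-7],"rotation":[0,0,1.4],"gripper":1},{"offset":[-52,-33,-7],"rotation":[0,0,1.4],"gripper":1},{"offset":[-52,-33,-7],"rotation":[0,0,1.4],"gripper":1}]'; python3 plan.py .575 .16 .30 -4 0
```

```text
clock: 0.88
eef_pos: [0.3227, 0.4254, 0.2803]
tcp_rot: [0.0, 0.477, 0.879, 0.0]
wrist_force: [0.4, 0.5, -0.3]
finger_gap: 0.092
grasp_force: 0.0
off cm [-35.99   6.73  -0.07] rot [ 0.    -0.     0.645] t 0.88
```

```bash
python3 -m crank '[{"offset":[-36,6.7,0],"rotation":[0,0,0.645],"gripper":1},{"offset":[-36,6.7,0],"rotation":[0,0,0.645],"gripper":1},{"offset":[-36,6.7,0],"rotation":[0,0,0.645],"gripper":1},{"offset":[-36,6.7,0],"rotation":[0,0,0.645],"gripper":1},{"offset":[-36,6.7,0],"rotation":[0,0,0.645],"gripper":1}]'; python3 plan.py .588 .14 .16 -4 -47
python3 - <<'E'
from h import *
c=cap('wrist','w1.png')
E
```

```text
clock: 1.5
eef_pos: [0.5393, 0.1997, 0.2803]
tcp_rot: [0.0, 0.73, 0.684, 0.0]
wrist_force: [-0.0, 0.5, -0.4]
finger_gap: 0.0921
grasp_force: 0.0
off cm [-7.04  5.24 13.32] rot [ 0.002 -0.821  0.004] t 1.5
```

View pics/w1.png

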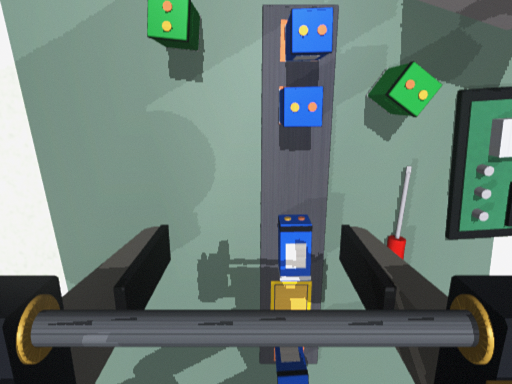

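Wrist view: fallen module at (295,247), terminals end at (295,217), foot and white band at (292,279), pad at (291,296). b/c stand at (303,106) and (310,30). Refine from this view.

```bash
python3 - <<'E'
from h import *
c=cap('wrist'); P=cloud(c); H=cv2.cvtColor(c['image'],cv2.COLOR_RGB2HSV).astype(int); h,s,v=H[...,0],H[...,1],H[...,2]
b=(h>100)&(h<130)&(s>110)&(v>50)
for n,(x0,y0,x1,y1),zl in (('fallen',(272,205,318,283),.045),('b',(275,80,330,130),.083)):
    m=np.zeros(h.shape,bool); m[y0:y1,x0:x1]=1; m&=(P[...,2]>zl)&(P[...,2]<.1)&(c['range_z']>0)
    print(n,m.sum(),np.median(P[m][:,2]).round(4),cv2.minAreaRect((P[m][:,:2]*1000).astype(np.float32)))
E
```

```text
fallen 1805 0.0483 ((584.330078125, 82.17137908935547), (80.66283416748047, 39.69676971435547), 87.0267333984375)
b 1599 0.0882 ((593.71923828125, 264.712158203125), (40.16179656982422, 40.77648162841797), 87.9222183227539)
```

```bash
python3 -m crank '[{"offset":[-7,5.2,0],"rotation":[0,-0.18,0],"gripper":1},{"offset":[-7,5.2,6],"rotation":[0,-0.36,0],"gripper":1},{"offset":[-7,5.2,12],"rotation":[0,-0.54,0],"gripper":1},{"offset":[-7,5.2,13.3],"rotation":[0,-0.72,0],"gripper":1},{"offset":[-7,5.2,13.3],"rotation":[0,-0.82,0],"gripper":1}]'; python3 plan.py .588 .14 .16 -4 -47;python3 plan.py .5867 .1105 .034 -3.5 -47; python3 -c "
from bench import env; print(env.read_state()['qpos'])"
```

```text
clock: 2.22
eef_pos: [0.584, 0.1295, 0.1446]
tcp_rot: [0.274, 0.667, 0.628, -0.294]
wrist_force: [-0.0, -0.7, 0.3]
finger_gap: 0.0925
grasp_force: 0.0
off cm [-0.4   0.32  0.07] rot [0.004 0.006 0.008] t 2.23
off cm [ 6.87  0.42 10.77] rot [-0.002  0.006  0.002] t 2.23
[ 0.57744072  0.68624638  1.53390249 -0.6314622   1.51200632  0.87345045]
```

```bash
python3 -m crank '[{"offset":[3,0.4,5],"rotation":[0,0,0],"gripper":1},{"offset":[5,0.4,8],"rotation":[0,0,0],"gripper":1},{"offset":[6.2,0.4,10],"rotation":[0,0,0],"gripper":1},{"offset":[6.8,0.4,10.8],"rotation":[0,0,0],"gripper":1},{"offset":[6.8,0.4,10.8],"rotation":[0,0,0],"gripper":1}]'; python3 plan.py .5867 .1105 .034 -3.5 -47
python3 - <<'E'
from h import *
cap('scene','s2.png'); i=cv2.imread('pics/s2.png')[90:270,180:380]; cv2.imwrite('pics/s2c.png',cv2.resize(i,None,fx=3,fy=3,interpolation=2))
E
```

```text
clock: 2.85
eef_pos: [0.5876, 0.0957, 0.0241]
tcp_rot: [0.273, 0.669, 0.627, -0.291]
wrist_force: [-0.5, -1.2, 0.1]
finger_gap: 0.0919
grasp_force: 0.0
off cm [ 0.27 -0.18  0.15] rot [-0.002 -0.    -0.002] t 2.85
```

View pics/s2c.png

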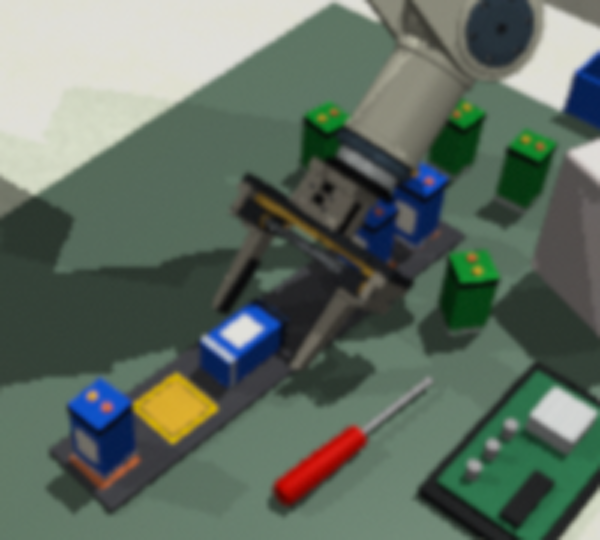

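The open fingers straddle the module's top end with clearance to b. Close.

```bash
python3 -m crank '[{"offset":[0.1,-0.2,0.15],"rotation":[0,0,0],"gripper":1},{"offset":[0.1,-0.2,0.15],"rotation":[0,0,0],"gripper":0},{"offset":[0.1,-0.2,0.15],"rotation":[0,0,0],"gripper":0},{"offset":[0.1,-0.2,0.15],"rotation":[0,0,0],"gripper":0},{"offset":[0.1,-0.2,0.15],"rotation":[0,0,0],"gripper":0}]'; python3 -m crank '[{"offset":[0.1,0,0.1],"rotation":[0,0,0],"gripper":0},{"offset":[0,0,0],"rotation":[0,0,0],"gripper":0}]'
python3 - <<'E'
from h import *
cap('scene');s=env.read_state();print(s['eef_pos'],s['finger_gap'],s['grasp_force'],s['wrist_force'])
E
```

```text
clock: 3.52
eef_pos: [0.5854, 0.0952, 0.022]
tcp_rot: [0.273, 0.669, 0.627, -0.291]
wrist_force: [-0.2, 0.2, 0.2]
finger_gap: 0.0537
grasp_force: 0.0
clock: 3.78
eef_pos: [0.5852, 0.0952, 0.0215]
tcp_rot: [0.272, 0.669, 0.628, -0.291]
wrist_force: [-0.6, -0.1, -3.0]
finger_gap: 0.0396
grasp_force: 30.0
[0.58528617 0.0953073  0.02177004] 0.039756429279766914 29.98005509376526 [ 0.14529974 -0.15177029 -2.30529094]
```

```bash
python3 plan.py .583 .08 .16 -3.5 -47; python3 plan.py .580 .01 .18 -3.5 0;  python3 plan.py .578 -.0137 .16 -3.5 43
```

```text
off cm [-11.16  -0.13  -6.41] rot [-0.002 -0.001 -0.002] t 3.83
off cm [-1.601e+01  1.000e-02 -3.260e+00] rot [-0.001  0.82  -0.003] t 3.83
off cm [-15.66  -0.04  -1.45] rot [-0.     1.57  -0.003] t 3.83
```

```bash
python3 -m crank '[{"offset":[-2,0,-1.9],"rotation":[0,0,0],"gripper":0},{"offset":[-5,0,-4.5],"rotation":[0,0,0],"gripper":0},{"offset":[-9,0,-7],"rotation":[0,0,0],"gripper":0},{"offset":[-11.2,0,-6.4],"rotation":[0,0.12,0],"gripper":0},{"offset":[-12.5,0,-5.5],"rotation":[0,0.28,0],"gripper":0}]'; python3 plan.py .580 .01 .18 -3.5 0;  python3 plan.py .578 -.0137 .16 -3.5 43
```

```text
clock: 4.45
eef_pos: [0.5828, 0.0509, 0.1514]
tcp_rot: [0.182, 0.703, 0.66, -0.192]
wrist_force: [0.0, -0.6, -2.3]
finger_gap: 0.0401
grasp_force: 30.0
off cm [-4.02 -0.02  1.26] rot [ 0.001  0.535 -0.001] t 4.45
off cm [-4.19 -0.08  3.1 ] rot [ 1.000e-03  1.286e+00 -1.000e-03] t 4.45
```

```bash
python3 -m crank '[{"offset":[-1.4,0,0.3],"rotation":[0,0.17,0],"gripper":0},{"offset":[-2.8,0,0.8],"rotation":[0,0.34,0],"gripper":0},{"offset":[-4,0,1.3],"rotation":[0,0.51,0],"gripper":0},{"offset":[-4.1,0,1.7],"rotation":[0,0.68,0],"gripper":0},{"offset":[-4.2,0,2.2],"rotation":[0,0.85,0],"gripper":0}]'; python3 plan.py .578 -.0137 .16 -3.5 43
```

```text
clock: 5.08
eef_pos: [0.5798, 0.0025, 0.1547]
tcp_rot: [-0.106, 0.72, 0.676, 0.115]
wrist_force: [-1.5, 0.8, -3.7]
finger_gap: 0.0398
grasp_force: 30.0
off cm [-0.58 -0.08  0.72] rot [ 0.004  0.436 -0.001] t 5.08
```

```bash
python3 -m crank '[{"offset":[-0.3,-0.1,0.3],"rotation":[0,0.17,0],"gripper":0},{"offset":[-0.6,-0.1,0.7],"rotation":[0,0.34,0],"gripper":0},{"offset":[-0.6,-0.1,0.7],"rotation":[0,0.436,0],"gripper":0},{"offset":[-0.6,-0.1,0.7],"rotation":[0,0.436,0],"gripper":0},{"offset":[-0.6,-0.1,0.7],"rotation":[0,0.436,0],"gripper":0}]'; python3 plan.py .578 -.0137 .0767 -3.5 43
python3 - <<'E'
from h import *
for n in('scene','side'):
    c=cap(n,n+'3.png'); P=cloud(c); H=cv2.cvtColor(c['image'],cv2.COLOR_RGB2HSV).astype(int); h,s,v=H[...,0],H[...,1],H[...,2]
    m=(h>100)&(h<130)&(s>110)&(v>50)&(c['range_z']>0)&(abs(P[...,0]-.578)<.04)&(abs(P[...,1]+.01)<.05)&(P[...,2]>.06)&(P[...,2]<.25)
    Q=P[m]; print(n,len(Q),np.percentile(Q,[2,50,98],axis=0).round(4))
a=cv2.imread('pics/scene3.png')[130:280,170:330]; b=cv2.imread('pics/side3.png')[100:250,210:370]
cv2.imwrite('pics/m3.png',cv2.resize(np.hstack([a,b]),None,fx=2.5,fy=2.5,interpolation=2))
E
```

```text
clock: 5.7
eef_pos: [0.5782, -0.0004, 0.1452]
tcp_rot: [-0.249, 0.679, 0.638, 0.265]
wrist_force: [0.5, 0.5, -1.9]
finger_gap: 0.0398
grasp_force: 30.0
off cm [-5.6   0.06  6.04] rot [ 0.002  0.007 -0.002] t 5.7
scene 78 [[ 0.5607 -0.0464  0.1332]
 [ 0.5886  0.0043  0.1716]
 [ 0.6143  0.0117  0.2403]]
side 300 [[ 0.5599 -0.0229  0.0983]
 [ 0.5754  0.012   0.1478]
 [ 0.5989  0.0175  0.1707]]
```

View pics/m3.png

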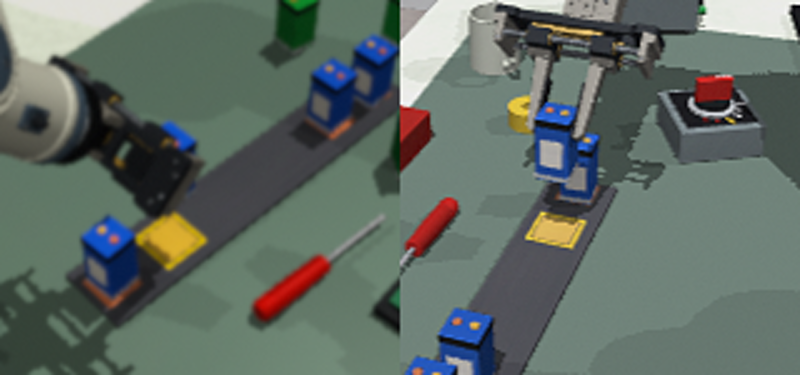

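The module hangs upright over the pad with its top at z 0.171 and foot at about 0.091, and its y matches the pad. Lower it.

```bash
python3 -m crank '[{"offset":[-2.3,0,2.5],"rotation":[0,0,0],"gripper":0},{"offset":[-4.2,0.1,4.5],"rotation":[0,0,0],"gripper":0},{"offset":[-5.1,0.1,5.5],"rotation":[0,0,0],"gripper":0},{"offset":[-5.3,0.1,5.8],"rotation":[0,0,0],"gripper":0},{"offset":[-5.3,0.1,5.8],"rotation":[0,0,0],"gripper":0}]'; python3 plan.py .578 -.0137 .0747 -3.5 43
python3 - <<'E'
from h import *
c=cap('side'); P=cloud(c); H=cv2.cvtColor(c['image'],cv2.COLOR_RGB2HSV).astype(int); h,s,v=H[...,0],H[...,1],H[...,2]
m=(h>100)&(h<130)&(s>110)&(v>50)&(c['range_z']>0)&(abs(P[...,0]-.578)<.04)&(abs(P[...,1]+.01)<.05)&(P[...,2]>.0)&(P[...,2]<.25)
Q=P[m]; print(len(Q),np.percentile(Q,[2,50,98],axis=0).round(4))
F=Q[(Q[:,1]>.003)&(Q[:,2]<.075)&(Q[:,2]>.02)]; print(np.polyfit(F[:,2],F[:,1],1))
E
```

```text
clock: 6.42
eef_pos: [0.5797, 0.0001, 0.0673]
tcp_rot: [-0.249, 0.679, 0.637, 0.266]
wrist_force: [0.0, -0.5, -2.3]
finger_gap: 0.0398
grasp_force: 30.0
off cm [-0.5  -0.08  0.42] rot [ 0.002  0.005 -0.001] t 6.42
281 [[ 0.5599 -0.0231  0.0202]
 [ 0.5764  0.011   0.0735]
 [ 0.6022  0.0168  0.0982]]
[1.64855868e-05 1.30941722e-02]
```

```bash
python3 -m crank '[{"offset":[-0.3,-0.1,0.3],"rotation":[0,0,0],"gripper":0},{"offset":[-0.35,-0.1,0.4],"rotation":[0,0,0],"gripper":0},{"offset":[-0.35,-0.1,0.4],"rotation":[0,0,0],"gripper":0}]'; python3 -m crank '[{"offset":[-0.07,0,0.07],"rotation":[0,0,0],"gripper":0},{"offset":[-0.14,0,0.14],"rotation":[0,0,0],"gripper":0},{"offset":[-0.14,0,0.14],"rotation":[0,0,0],"gripper":0}]'
```

```text
clock: 6.85
eef_pos: [0.5789, -0.0002, 0.0624]
tcp_rot: [-0.249, 0.679, 0.637, 0.267]
wrist_force: [-1.5, -2.4, 5.3]
finger_gap: 0.0401
grasp_force: 30.0
clock: 7.22
eef_pos: [0.5791, -0.0003, 0.0622]
tcp_rot: [-0.249, 0.679, 0.637, 0.267]
wrist_force: [-4.9, -7.5, 19.2]
finger_gap: 0.0399
grasp_force: 30.0
```

On the pad. Relax the press, release and back out.

```bash
python3 -m crank '[{"offset":[0.12,0,-0.12],"rotation":[0,0,0],"gripper":0},{"offset":[0.12,0,-0.12],"rotation":[0,0,0],"gripper":1},{"offset":[0.12,0,-0.12],"rotation":[0,0,0],"gripper":1},{"offset":[0.12,0,-0.12],"rotation":[0,0,0],"gripper":1},{"offset":[0.12,0,-0.12],"rotation":[0,0,0],"gripper":1}]'; python3 -m crank '[{"offset":[0,0,0],"rotation":[0,0,0],"gripper":1},{"offset":[0,0,-2],"rotation":[0,0,0],"gripper":1},{"offset":[0,0,-6],"rotation":[0,0,0],"gripper":1},{"offset":[0,0,-11],"rotation":[0,0,0],"gripper":1},{"offset":[0,0,-16],"rotation":[0,0,0],"gripper":1}]'
python3 - <<'E'
from h import *
for n in('scene','side'):
    c=cap(n,n+'4.png'); P=cloud(c); H=cv2.cvtColor(c['image'],cv2.COLOR_RGB2HSV).astype(int); h,s,v=H[...,0],H[...,1],H[...,2]
    b=(h>100)&(h<130)&(s>110)&(v>50)&(c['range_z']>0)
    for y0 in(-.007,-.092):
        m=b&(abs(P[...,0]-.578)<.04)&(abs(P[...,1]-y0)<.035)&(P[...,2]>.08)&(P[...,2]<.1)
        print(n,m.sum(),np.median(P[m][:,2]) if m.any() else '',cv2.minAreaRect((P[m][:,:2]*1000).astype(np.float32)) if m.sum()>5 else '')
a=cv2.imread('pics/scene4.png')[130:280,80:340]; b=cv2.imread('pics/side4.png')[100:250,210:370]
cv2.imwrite('pics/m4.png',cv2.resize(np.hstack([a,b]),None,fx=1.9,fy=1.9,interpolation=2))
E
python3 plan.py .434 -.284 .25 -68 0
```

```text
clock: 7.85
eef_pos: [0.5782, 0.0002, 0.0608]
tcp_rot: [-0.249, 0.679, 0.637, 0.266]
wrist_force: [-0.2, 0.4, 0.2]
finger_gap: 0.0777
grasp_force: 0.0
clock: 8.48
eef_pos: [0.571, -0.1102, 0.1806]
tcp_rot: [-0.249, 0.679, 0.637, 0.266]
wrist_force: [0.5, -0.1, -0.9]
finger_gap: 0.0919
grasp_force: 0.0
scene 186 0.08875112734721673 ((579.7259521484375, -8.825332641601562), (41.67377471923828, 40.8516731262207), 87.75019836425781)
scene 160 0.08851464962732936 ((574.501708984375, -92.37416076660156), (41.4974250793457, 37.02847671508789), 88.51658630371094)
side 99 0.08548937342497996 ((580.3458251953125, -5.88041877746582), (41.410888671875, 39.433902740478516), 86.50592803955078)
side 84 0.08552880238477564 ((572.9268188476562, -90.06104278564453), (40.178062438964844, 45.53481674194336), 0.16680748760700226)
off cm [ -9.96 -12.72 -15.76] rot [-0.409 -0.665  1.068] t 8.57
```

View pics/m4.png

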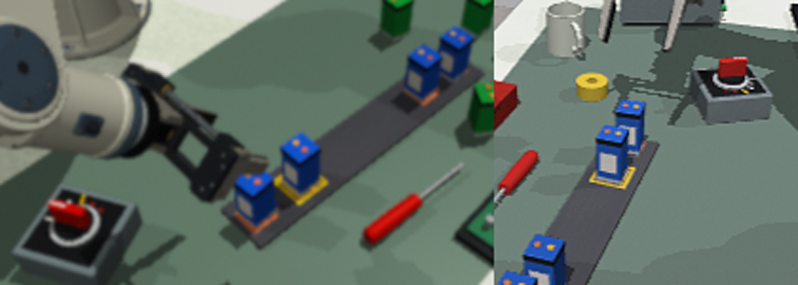

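Fallen module stands inside the yellow frame; a is untouched, knob is still at its zero mark. Now to the tester.

```bash
python3 -m crank '[{"offset":[-3,-4,-5],"rotation":[-0.06,-0.1,0.15],"gripper":1},{"offset":[-10,-12.7,-15.8],"rotation":[-0.41,-0.665,1.07],"gripper":1},{"offset":[-10,-12.7,-15.8],"rotation":[-0.41,-0.665,1.07],"gripper":1},{"offset":[-10,-12.7,-15.8],"rotation":[-0.41,-0.665,1.07],"gripper":1},{"offset":[-10,-12.7,-15.8],"rotation":[-0.41,-0.665,1.07],"gripper":1}]';python3 plan.py .434 -.284 .25 -68 0
```

```text
clock: 9.2
eef_pos: [0.4315, -0.2829, 0.2276]
tcp_rot: [-0.077, 0.935, 0.336, 0.08]
wrist_force: [1.6, -0.1, -0.2]
finger_gap: 0.0921
grasp_force: 0.0
off cm [ 0.19  0.21 -0.33] rot [-0.121 -0.188  0.305] t 9.2
```

```bash
python3 -m crank '[{"offset":[0.2,0.2,-0.3],"rotation":[-0.12,-0.19,0.305],"gripper":1},{"offset":[0.2,0.2,-0.3],"rotation":[-0.12,-0.19,0.305],"gripper":1},{"offset":[0.2,0.2,-0.3],"rotation":[-0.12,-0.19,0.305],"gripper":1},{"offset":[0.2,0.2,-0.3],"rotation":[-0.12,-0.19,0.305],"gripper":1}]'
python3 - <<'E'
from h import *
c=cap('wrist','w5.png'); P=cloud(c); H=cv2.cvtColor(c['image'],cv2.COLOR_RGB2HSV).astype(int); h,s,v=H[...,0],H[...,1],H[...,2]
near=(abs(P[...,0]-.434)<.05)&(abs(P[...,1]+.284)<.05)&(c['range_z']>0)
for nm,m in(('bar z',near&(P[...,2]>.088)&(P[...,2]<.105)),('red',near&((h<8)|(h>172))&(s>150)&(v>60)&(P[...,2]>.08))):
    Q=P[m]; print(nm,len(Q),np.median(Q[:,2]) if len(Q) else '',cv2.minAreaRect((Q[:,:2]*1000).astype(np.float32)))
m=(abs(P[...,0]-.434)<.11)&(abs(P[...,1]+.284)<.11)&(P[...,2]>.04)&(P[...,2]<.057)&(c['range_z']>0)
print('box',m.sum(),cv2.minAreaRect((P[m][:,:2]*1000).astype(np.float32)))
E
python3 plan.py .434 -.284 .25 -68 0
```

```text
clock: 9.7
eef_pos: [0.4353, -0.281, 0.2296]
tcp_rot: [-0.003, 0.98, 0.198, -0.0]
wrist_force: [-0.9, -0.0, 0.0]
finger_gap: 0.0921
grasp_force: 0.0
bar z 789 0.09588129525302694 ((432.98394775390625, -287.29254150390625), (49.05397415161133, 13.99365520477295), 25.219722747802734)
red 706 0.09573267188486859 ((432.98394775390625, -287.29254150390625), (49.05397415161133, 13.99365520477295), 25.219722747802734)
box 10308 ((432.2925109863281, -287.6574401855469), (120.31291198730469, 120.1502685546875), 25.316617965698242)
off cm [-0.21  0.2  -0.15] rot [-0.006 -0.001  0.013] t 9.75
```

View pics/w5.png

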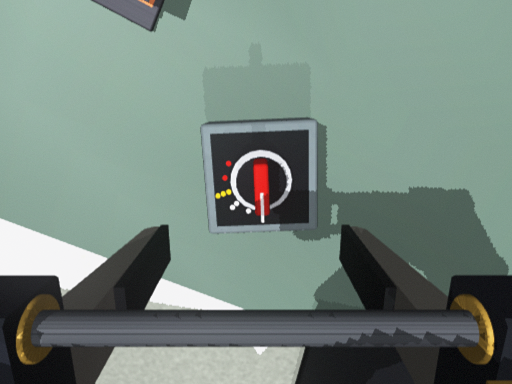

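Wrist view: knob bar at (261,187), white pointer at (263,207) pointing to zero, yellow dots at (223,194). Bar measured 49x14 mm at z 0.096, angle 25.2°, concentric with the 120 mm box.

```bash
python3 plan.py .4327 -.2875 .089 -64.8 0
```

```text
off cm [-0.48  0.57 15.94] rot [-0.006 -0.001 -0.043] t 9.75
```

```bash
python3 -m crank '[{"offset":[-0.5,0.6,5],"rotation":[-0.006,0,-0.043],"gripper":1},{"offset":[-0.5,0.6,10],"rotation":[-0.006,0,-0.043],"gripper":1},{"offset":[-0.5,0.6,14],"rotation":[-0.006,0,-0.043],"gripper":1},{"offset":[-0.5,0.6,15.9],"rotation":[-0.006,0,-0.043],"gripper":1},{"offset":[-0.5,0.6,15.9],"rotation":[-0.006,0,-0.043],"gripper":1}]';python3 plan.py .4327 -.2875 .089 -64.8 0
```

```text
clock: 10.38
eef_pos: [0.4314, -0.2881, 0.0692]
tcp_rot: [-0.001, 0.976, 0.217, -0.001]
wrist_force: [0.7, -0.5, -0.5]
finger_gap: 0.0919
grasp_force: 0.0
off cm [ 0.14 -0.   -0.08] rot [-0.002  0.001 -0.003] t 10.38
```

```bash
python3 -m crank '[{"offset":[0.1,0,0],"rotation":[0,0,0],"gripper":0},{"offset":[0.1,0,0],"rotation":[0,0,0],"gripper":0},{"offset":[0.1,0,0],"rotation":[0,0,0],"gripper":0},{"offset":[0.1,0,0],"rotation":[0,0,0],"gripper":0},{"offset":[0.1,0,0],"rotation":[0,0,0],"gripper":0}]';python3 -m crank '[{"offset":[0,0,0],"rotation":[0,0,0],"gripper":0},{"offset":[0,0,0],"rotation":[0,0,0],"gripper":0},{"offset":[0,0,0],"rotation":[0,0,0],"gripper":0},{"offset":[0,0,0],"rotation":[0,0,0],"gripper":0}]'; python3 plan.py .4327 -.2875 .089 -64.8 0;python3 -c "
from bench import env; s=env.read_state();print(s['qpos'],s['wrist_torque'])"
```

```text
clock: 11.0
eef_pos: [0.434, -0.2877, 0.0709]
tcp_rot: [0.001, 0.976, 0.217, 0.0]
wrist_force: [-0.8, 0.3, -0.1]
finger_gap: 0.0441
grasp_force: 0.0
clock: 11.5
eef_pos: [0.4337, -0.2874, 0.0707]
tcp_rot: [0.0, 0.976, 0.217, 0.0]
wrist_force: [0.1, 3.2, 1.9]
finger_gap: 0.0138
grasp_force: 30.0
off cm [-0.1  -0.04  0.07] rot [ 0.001 -0.    -0.003] t 11.5
[-5.87889746e-01  3.82292452e-01  1.97412472e+00 -5.53101519e-04
  7.84262435e-01  5.46694017e-01] [0.33561535 0.22633981 0.00930722]
```

```bash
python3 -m crank '[{"offset":[0,0,0],"rotation":[0,0,0.1],"gripper":0},{"offset":[0,0,0],"rotation":[0,0,0.2],"gripper":0},{"offset":[0,0,0],"rotation":[0,0,0.3],"gripper":0},{"offset":[0,0,0],"rotation":[0,0,0.42],"gripper":0},{"offset":[0,0,0],"rotation":[0,0,0.42],"gripper":0}]'; python3 plan.py .4327 -.2875 .089 -64.8 0;python3 -c "
from bench import env; s=env.read_state();print(s['wrist_torque'])"
python3 -m crank '[{"offset":[0,0,0],"rotation":[0,0,0.1],"gripper":0},{"offset":[0,0,0],"rotation":[0,0,0.2],"gripper":0},{"offset":[0,0,0],"rotation":[0,0,0.3],"gripper":0},{"offset":[0,0,0],"rotation":[0,0,0.42],"gripper":0},{"offset":[0,0,0],"rotation":[0,0,0.42],"gripper":0}]'; python3 plan.py .4327 -.2875 .089 -64.8 0;python3 -c "
from bench import env; s=env.read_state();print(s['wrist_torque'])"
```

```text
clock: 12.12
eef_pos: [0.4339, -0.2882, 0.0707]
tcp_rot: [0.001, 1.0, 0.009, 0.0]
wrist_force: [-0.6, -3.9, -1.0]
finger_gap: 0.0137
grasp_force: 30.0
off cm [-0.12 -0.08  0.07] rot [ 0.002 -0.    -0.422] t 12.12
[-0.64358228  0.33066765  0.03606384]
clock: 12.75
eef_pos: [0.4338, -0.289, 0.0708]
tcp_rot: [0.002, 0.98, -0.199, 0.001]
wrist_force: [-3.0, -8.7, -2.6]
finger_gap: 0.0136
grasp_force: 30.0
off cm [-0.16 -0.1   0.07] rot [ 0.004 -0.001 -0.841] t 12.75
[-1.53076684  0.72737225  0.07877008]
```

```bash
python3 -m crank '[{"offset":[0,0.1,0],"rotation":[0,0,0.1],"gripper":0},{"offset":[0,0.1,0],"rotation":[0,0,0.2],"gripper":0},{"offset":[0,0.1,0],"rotation":[0,0,0.3],"gripper":0},{"offset":[0,0.1,0],"rotation":[0,0,0.42],"gripper":0},{"offset":[0,0.1,0],"rotation":[0,0,0.42],"gripper":0}]'; python3 plan.py .4327 -.2875 .089 -64.8 0
python3 - <<'E'
from h import *
s=env.read_state();print(s['wrist_torque'],s['joint_vel'].round(3))
for n in('wrist','side','scene'):
    c=cap(n,n+'6.png'); P=cloud(c); H=cv2.cvtColor(c['image'],cv2.COLOR_RGB2HSV).astype(int); h,sa,v=H[...,0],H[...,1],H[...,2]
    m=((h<8)|(h>172))&(sa>150)&(v>60)&(c['range_z']>0)&(abs(P[...,0]-.433)<.045)&(abs(P[...,1]+.2875)<.045)&(P[...,2]>.086)&(P[...,2]<.11)
    Q=P[m]; print(n,len(Q),cv2.minAreaRect((Q[:,:2]*1000).astype(np.float32)) if len(Q)>5 else '')
a=cv2.imread('pics/wrist6.png')[60:300,130:390]; b=cv2.imread('pics/side6.png')[110:250,230:382]
cv2.imwrite('pics/m6.png',np.hstack([cv2.resize(a,(400,369)),cv2.resize(b,(400,369))]))
E
```

```text
clock: 13.38
eef_pos: [0.4333, -0.2898, 0.0708]
tcp_rot: [0.001, 0.917, -0.399, 0.001]
wrist_force: [-3.0, -7.8, -1.7]
finger_gap: 0.014
grasp_force: 30.0
off cm [-0.2  -0.11  0.07] rot [ 3.000e-03 -1.000e-03 -1.261e+00] t 13.38
[-1.27754338  0.70861345  0.08980011] [-0.001 -0.002  0.001  0.001 -0.    -0.049]
wrist 2585 ((433.0994567871094, -288.7426452636719), (13.991928100585938, 48.517662048339844), 43.22695541381836)
side 15 ((424.26055908203125, -272.8326721191406), (10.685807228088379, 19.987871170043945), 42.239253997802734)
scene 55 ((440.9115905761719, -296.8405456542969), (13.251872062683105, 29.886804580688477), 45.08600616455078)
```

View pics/m6.png

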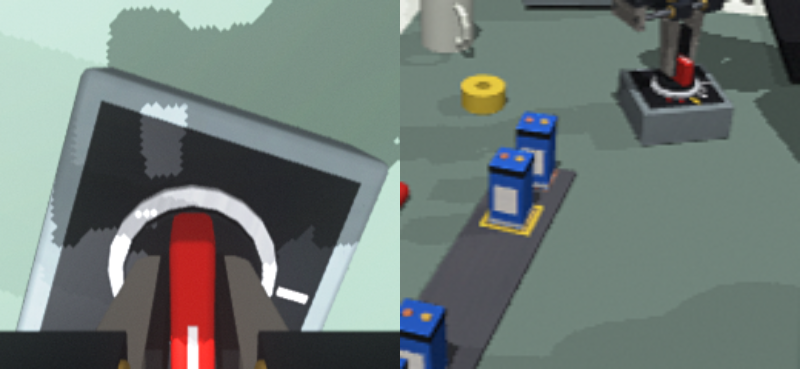

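The bar now lies at -46.8°, 72.0° clockwise of its start (1.257 rad, third click). The module still stands on its pad. Hold half a second, then hand in.

```bash
python3 -m crank '[{"offset":[0,0,0],"rotation":[0,0,0],"gripper":0},{"offset":[0,0,0],"rotation":[0,0,0],"gripper":0},{"offset":[0,0,0],"rotation":[0,0,0],"gripper":0},{"offset":[0,0,0],"rotation":[0,0,0],"gripper":0},{"offset":[0,0,0],"rotation":[0,0,0],"gripper":0}]'; python3 plan.py .4327 -.2875 .089 -64.8 0; python3 -c "
from bench import env; print(env.sign_off())"
```

```text
clock: 14.15
eef_pos: [0.4332, -0.2898, 0.0707]
tcp_rot: [0.001, 0.917, -0.398, 0.001]
wrist_force: [-2.4, -7.0, -1.3]
finger_gap: 0.0137
grasp_force: 30.0
off cm [-0.2  -0.12  0.07] rot [ 3.000e-03 -1.000e-03 -1.259e+00] t 14.15
the job is handed in; nothing more can be done
None
```

The job is handed in at about 14 s: the fallen module stands released, about 2 mm from the pad centre, and the gripper is holding the knob at the third click (measured 72°, 1.257 rad); module a was re-measured in place and I saw no contact with b or c, but sign-off returned no verdict.

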